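# Secure the tape rack's axle with its R-clip

### The job

The tape rack has been reloaded and its axle pushed back through the rolls. Take the R-clip out of the wooden bit block and push its straight leg down through the cross-hole near the axle's free end, until the bent leg has ridden over the axle and snapped fully home round it, then let go. Do not drop the clip, and leave the other things on the bench where they are.

Things in the scene. Friction and masses are not known exactly. Their poses are not given: they have to be found in the camera images.
- rack: Blue bench rack for insulating tape, screwed down: base 100 x 150 mm, two cheeks (outer faces at y = -45 and +45 mm, tops at z = 109 mm) carry a steel axle, 18 mm thick, along y at z = 95 mm, with three black rolls (up to z = 116 mm) between. The axle's knurled head is at +y, its bare free end at -y. Origin: centre of the underside.
- axle_mouth (a point): On the axle's centre line, in the outer face of the cheek at its free end; axes as the rack's, the free end points along -y. The axle's crest is 9 mm above. The axle does not turn, but slides stiffly (7 N) along y and was pushed in more or less far, so its cross-hole lies anywhere from 9 to 33 mm outside this face (x = 0, y = -9 to -33 mm): look or feel for it.
- axle_crest (a point): On top of the axle, 21 mm outside the cheek, midway in the range of the cross-hole; fixed to the rack, it does not follow the axle. The hole is upright, round, 6.5 mm wide, right through, countersunk at the top to 10 mm (1.7 mm deep); its centre is 15 mm from the axle's end. The bent leg may go down either side of the axle.
- clip: R-clip (hairpin) of 5 mm spring wire, 104 mm long, 50 to 80 g. Origin: centre of its double coil, 27 mm across and 10 mm thick along y: pinch its flat faces. Both legs run along -z; x points from the straight to the bent leg. The bent leg's tip flares out to x = +5.5, z = -70 mm. It starts in the block, y across the slot.
- clip_tip (a point): Round tip of the clip's straight leg, at clip x = -11, y = 0, z = -90 mm. Axes as the clip's.
- clip_seat (a point): On the straight leg's axis level with the bent leg's hollow (clip x = -11, y = 0, z = -46 mm); it lies on the axle's centre line when the clip is home. Pushing down, the springy bent leg rides over the axle: 10 to 20 N while this point is 20 to 12 mm above the line, then less, and it snaps home. A stiff shoulder stops it about 1 mm beyond.
- block: Hardwood bit block 92 x 60 x 62 mm high, screwed down; short bits stand up to 18 mm above its top at both ends. In its middle a slot 23 x 8 mm, 50 mm deep, along x, in which the clip stands loosely, its plane along x, leaning 0.17 rad towards its bent leg, its coil's centre 37 mm above the block's top. Origin: centre of the underside.
- spare_roll: Spare roll of black insulating tape, 61 mm across, 19 mm high, lying behind the rack. Leave it alone.
- marker: White marker pen with a black cap, 134 mm long, lying on the right. Leave it alone.
- dropper_bottle: White dropper bottle with a red spout, 35 mm wide, 95 mm high, on the right. Leave it standing.
- terminal_strip: White terminal strip, 17 x 99 x 13 mm, lying on the right. Leave it alone.
Not all that is in view belongs to the job. What is meant by the clip is not purple, and is the larger of those in its own colour.

How it is judged:
On the way, in this order (a step that is already met when the one before it is completed fails the run):
1. the clip is drawn right out of the block (z of clip_tip in the frame of block above 0.066 m), for 0.1 s.
2. the straight leg has entered the cross-hole and its tip is through the middle of the axle (x of clip_tip in the frame of axle_mouth between -0.004 and 0.004 m and y of clip_tip in the frame of axle_mouth between -0.038 and -0.004 m and z of clip_tip in the frame of axle_mouth between -0.06 and 0 m), for 0.05 s.
At the end, for the whole second after the job is handed in: The straight leg is through the axle's cross-hole (within 3 mm of the axle's centre line, clip upright within 0.12 rad, its plane square to the axle within 0.3 rad), the hollow of the bent leg is home round the axle within 4 mm in height, and the clip is released and at rest (x of clip_seat in the frame of axle_mouth between -0.003 and 0.003 m and y of clip_seat in the frame of axle_mouth between -0.036 and -0.006 m and z of clip_seat in the frame of axle_mouth between -0.004 and 0.004 m and angle between the z axis of clip and the z axis of rack, either way round below 0.12 rad and angle between the y axis of clip and the y axis of rack, either way round below 0.3 rad and linear speed of clip below 0.02 m/s); the robot touches nothing.
It fails at once if the clip is dropped on the bench (height (world z) of clip below 0.05 m).
It fails at once if the spare roll is pushed away by more than 30 mm or knocked over (distance of spare_roll from where it was at the start of the episode above 0.03 m).
It fails at once if the marker is pushed away by more than 30 mm or knocked over (distance of marker from where it was at the start of the episode above 0.03 m).
It fails at once if the dropper bottle is pushed away by more than 30 mm or knocked over (distance of dropper_bottle from where it was at the start of the episode above 0.03 m).
It fails at once if the terminal strip is pushed away by more than 30 mm or knocked over (distance of terminal_strip from where it was at the start of the episode above 0.03 m).
It also fails if it takes over 54 s, if anything falls off the work surface, if the arm or the gripper's body presses on something with over 40 N, if the wrist force passes 120 N, or if a joint passes its speed limit or range.

### The arm

A 7-joint arm with a two-finger parallel gripper is mounted at the origin on a cart in front of the work surface, level with it; the furniture and walls round the work are solid. World frame = base frame: x ahead of the robot, y to its left, z up, the work surface at z = 0. Lengths are in m, angles in rad, forces in N, time in s.
With the tool pointing down it reaches from about 0.4 to 0.85 m from the base axis. Payload 4.5 kg.
Tool frame: the origin (TCP) lies at the very end of the fingers, on their centre line; the grasp point (between the pads) lies 19 mm behind it; z points along the fingers, y is the direction in which the jaws open and shut (so a half turn about z gives the same grasp; the last joint's range is limited). The gripper opens to 88 mm and grips with 3 to 60 N. Pads are 18 mm wide; open, the fingers measure 123 mm over their backs; the gripper's body (75 mm by 187 mm) begins 45 mm behind the grasp point.
Start: joints at [0.034, 0.689, -0.195, 1.565, 0.157, 0.902, -0.215], TCP at [0.625, 0, 0.239] pointing down, gripper open.
Joint ranges: [-3.01, 3.01], [-0.46, 2.08], [-1.47, 1.51], [0.13, 2.56], [-1, 4.14], [0.04, 2.09], [-2.66, 2.66]. Speed limits (rad/s): [2.57, 2.57, 3.14, 3.14, 3.14, 3.14, 3.14].

### API

Orientations are given as a unit quaternion [x, y, z, w].
In Python, from bench import ctrl gives the robot as it stands.
- The arm moves only by the tool step_arm, never from a script. Its argument "steps" is one flat list of numbers, 6 for each row, row after row: the shift along the tool's x, y, z in mm, then the turn, a rotation vector about the tool's x, y, z in rad. A call has 1 to 5 rows; each row shifts and turns the commanded pose from where the row before left it, along the tool's axes as they then stand; what a row does not reach is not made up. A row lasts 1/12 s, in which the tool goes at most 41.7 mm and 7.16 degrees, less where a joint would pass 70% of its speed; a pose out of reach is approached as far as the arm can. A call is refused whole if a number of a shift passes 41.7 or a number of a turn 0.125, either way. A call with a gripper value outside its range is refused whole. "hand" is the closure in counts, from 0 (fully open) to 255 (shut), set as the call begins (left out, the last holds). The fingers move at their own pace and stop on an object; "force" is the grip in N (left out, the last holds). Time passes only in rows, so rows that do not move let the fingers close. It gives the time, the measured TCP pose, the force and the opening at its end, in the units of the state.
- ctrl.get_obs(): the state, without advancing time (a new reading comes with each control period).
- ctrl.grab_frame(name): name is "scene" or "side" or "wrist"; returns the picture (384x512x3 uint8, red, green, blue); there is no depth.
- ctrl.get_calibration(name): a dict with "K" (3x3 intrinsics, pixels), "distortion" ([k1, k2, p1, p2, k3] as OpenCV has them; the pictures are not rectified), "R" (3x3) and "t" (3): a world point X has camera coordinates R X + t. Camera axes: x right, y down, z forward; pixel columns grow to the right and rows downward; lengths in m; the calibration is good to about 2 mm. A picture is of the moment at which its call begins: read the wrist's pose just before it. get_calibration takes no time and is no camera call; for the wrist camera it gives the pose at the moment of the call.
- ctrl.finish_job(): hands the job in, once; it reports no verdict.
The state is a dict: "time": time; "joint_pos": joint angles; "joint_velocities": joint speeds; "effort": joint torques, N m; "eef_pos": TCP position; "tcp_rot": TCP orientation; "ft_force": force on the tool from outside, world axes, zero at the start; "ft_torque": the same for the moment, N m; "grip_width": finger opening in m.
Only numpy, scipy, OpenCV 4.12 (cv2) and the standard library are available. Lean on these libraries where they do the work, as an engineer would, in place of code of your own. Each camera call takes 0.05 s, during which the arm holds its last target.

## Working session

There is one attempt and no reset: what is moved stays moved. The work goes in short steps, Python scripts to look and compute and a tool call to move; the robot and the scene stay as the last step left them, time stands still between calls to the robot, and variables do not carry over. Pictures are saved under pics/ and viewed, and the job is handed in when it is done.

Besides the shell and the picture viewer there is one more tool, called by a JSON object that holds its "name" and its "arguments", one argument or row to a line. step_arm: Moves the arm, as the interface text tells. Its arguments: {"type":"object","properties":{"steps":{"type":"array"},"hand":{"type":"number"},"force":{"type":"number"}},"required":["steps"]}

```bash
mkdir -p pics; ls
python3 - <<'E'
from bench import ctrl
import cv2
o=ctrl.get_obs(); print({k:o[k] for k in('time','eef_pos','tcp_rot','grip_width','ft_force')})
for n in('scene','side','wrist'):
    c=ctrl.get_calibration(n); print(n,c)
    cv2.imwrite(f'pics/{n}0.png',ctrl.grab_frame(n)[:,:,::-1])
E
```

```text
pics
{'time': 0.0, 'eef_pos': array([ 6.24375402e-01, -3.90095753e-05,  2.37914814e-01]), 'tcp_rot': array([ 7.07070012e-01,  7.07142973e-01, -6.87071615e-04, -5.85573902e-04]), 'grip_width': 0.08830210909930249, 'ft_force': array([-0.46208953, -0.27756397,  0.45590303])}
scene {'K': array([[435.28313548,   0.        , 264.7471452 ],
       [  0.        , 435.28313548, 191.96713416],
       [  0.        ,   0.        ,   1.        ]]), 'distortion': array([0.05401325, 0.        , 0.        , 0.        , 0.        ]), 'R': array([[ 0.86809101, -0.49619907,  0.01429968],
       [-0.32136286, -0.58370713, -0.74566205],
       [ 0.37834364,  0.64270714, -0.66617087]]), 't': array([-0.53013765,  0.18365723,  0.92515328])}
side {'K': array([[364.68585595,   0.        , 255.21448026],
       [  0.        , 364.68585595, 189.74515088],
       [  0.        ,   0.        ,   1.        ]]), 'distortion': array([-0.09579279,  0.        ,  0.        ,  0.        ,  0.        ]), 'R': array([[ 0.98209296, -0.18703898, -0.02257981],
       [-0.1235368 , -0.54885346, -0.8267397 ],
       [ 0.14223954,  0.81472467, -0.56213132]]), 't': array([-0.5619002 ,  0.10588868,  1.08650409])}
wrist {'K': array([[324.55681706,   0.        , 257.10716949],
       [  0.        , 324.55681706, 194.69705391],
       [  0.        ,   0.        ,   1.        ]]), 'distortion': array([-0.08457811,  0.        ,  0.        ,  0.        ,  0.        ]), 'R': array([[ 9.99998637e-01, -3.73577133e-04, -1.60850608e-03],
       [ 1.30742006e-04, -9.53104610e-01,  3.02641017e-01],
       [-1.64613433e-03, -3.02640814e-01, -9.53103262e-01]]), 't': array([-0.62356141, -0.04151297,  0.38920122])}
```

View pics/scene0.png

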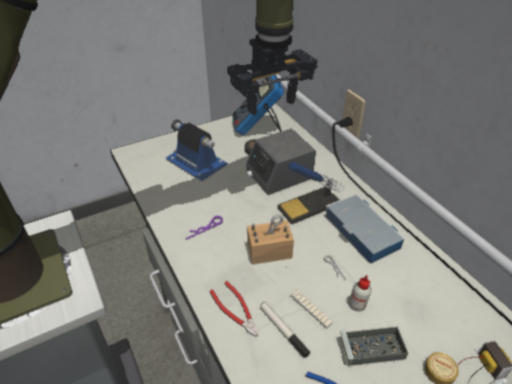

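View pics/side0.png

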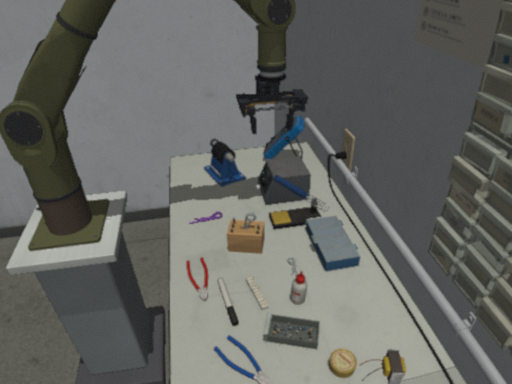

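View pics/wrist0.png

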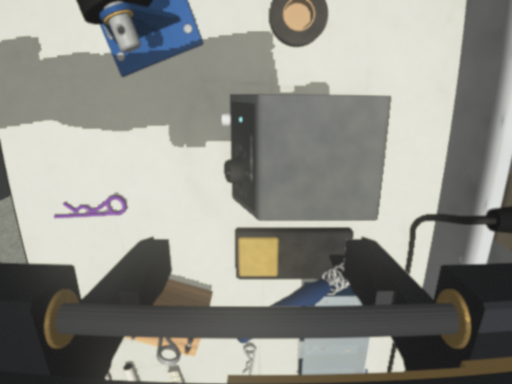

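Candidates: the steel clip in the block (scene 277,222; side 250,218), a small steel clip lying on the bench (scene 335,265) and a purple clip (scene 205,228). By the description it should be the one in the block. I'll check that with close crops.

```bash
cat > h.py <<'E'
import numpy as np, cv2
from bench import ctrl
def ray(c,uv):
    p=cv2.undistortPoints(np.array([[uv]],float),c['K'],np.array(c['distortion']))[0,0]
    d=c['R'].T@np.array([p[0],p[1],1]); o=-c['R'].T@c['t']; return o,d/np.linalg.norm(d)
def plane(c,uv,z):
    o,d=ray(c,uv); return o+d*(z-o[2])/d[2]
def tri(cs,uvs):
    A=np.zeros((3,3));b=np.zeros(3);rs=[ray(c,u) for c,u in zip(cs,uvs)]
    for o,d in rs:
        P=np.eye(3)-np.outer(d,d);A+=P;b+=P@o
    X=np.linalg.solve(A,b); return X,[np.linalg.norm((np.eye(3)-np.outer(d,d))@(X-o)) for o,d in rs]
def proj(c,X):
    return cv2.projectPoints(np.array([X],float),cv2.Rodrigues(c['R'])[0],c['t'],c['K'],np.array(c['distortion']))[0][0,0]
def crop(img,u0,v0,w,h,s,name):
    cv2.imwrite('pics/'+name,cv2.resize(img[v0:v0+h,u0:u0+w],None,fx=s,fy=s,interpolation=cv2.INTER_CUBIC))
E
python3 - <<'E'
from h import *
a=cv2.imread('pics/scene0.png');b=cv2.imread('pics/side0.png');w=cv2.imread('pics/wrist0.png')
A=cv2.resize(a[200:275,235:335],None,fx=4,fy=4,interpolation=2)
B=cv2.resize(b[200:275,210:310],None,fx=4,fy=4,interpolation=2)
C=cv2.resize(a[110:185,155:255],None,fx=4,fy=4,interpolation=2)
D=cv2.resize(b[125:200,180:280],None,fx=4,fy=4,interpolation=2)
cv2.imwrite('pics/c1.png',np.vstack([np.hstack([A,B]),np.hstack([C,D])]))
crop(w,70,0,150,90,5,'c2.png');crop(w,90,270,140,114,5,'c3.png')
E
```

```text
(no output)
```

View pics/c1.png

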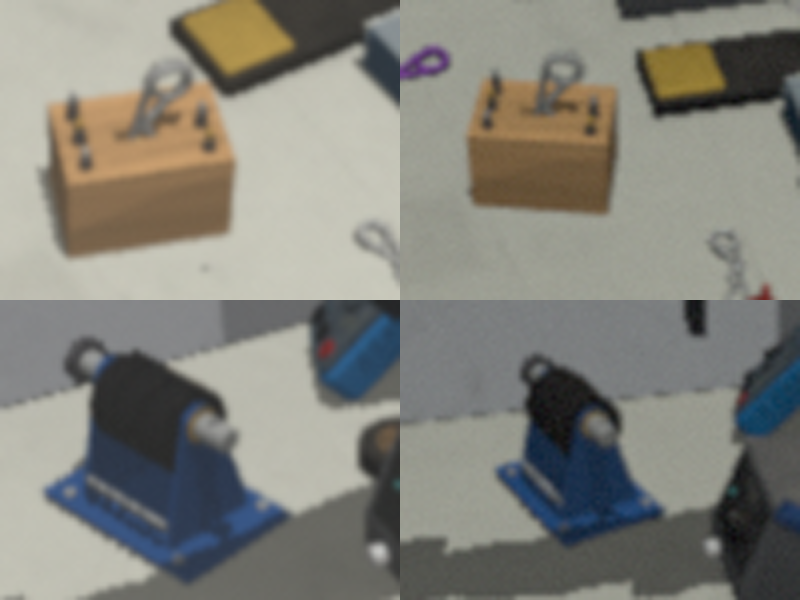

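View pics/c2.png

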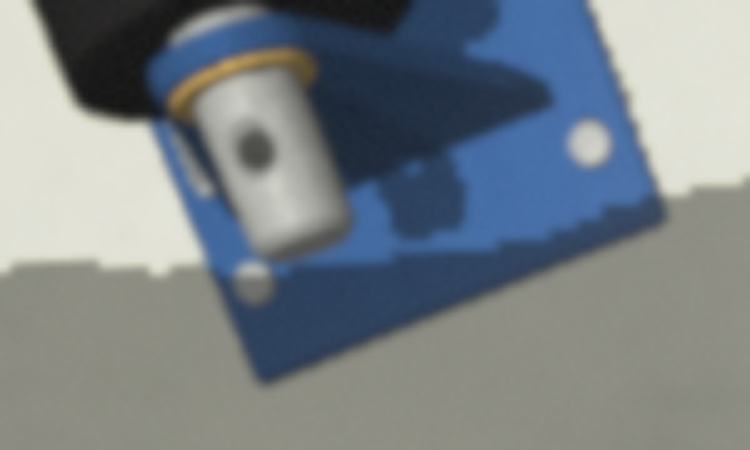

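View pics/c3.png

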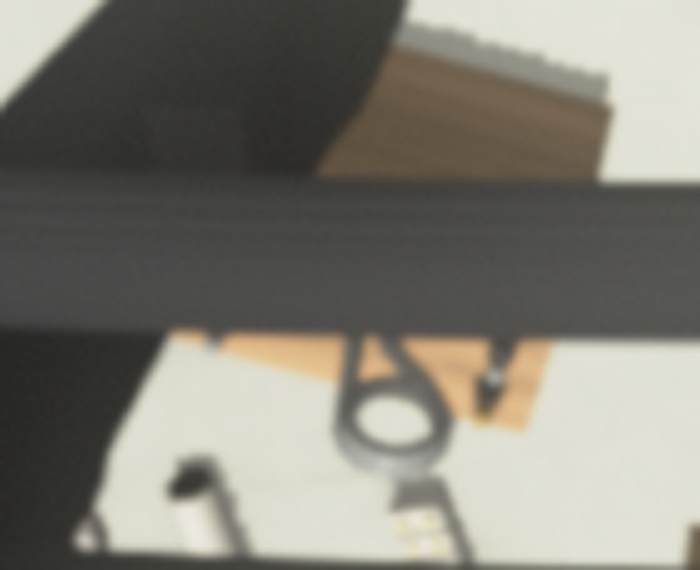

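Run:
```python
from h import *
S,D,W=[ctrl.get_calibration(n) for n in('scene','side','wrist')]
s=(277,220);d=(251.2,217.5);w=(168.6,354)
print('coil',tri([S,D,W],[s,d,w]))
for c,p in((S,s),(D,d),(W,w)): print(plane(c,p,.099))
tops=[np.array(p)/4+[235,200] for p in((50,105),(65,182),(233,160),(210,85))]
T=[plane(S,p,.062)for p in tops];print('block S',np.round(T,4),np.mean(T,0))
tops=[np.array(p)/4+[210,200] for p in((486-400,80),(470-400,132),(610-400,140),(617-400,90))]
U=[plane(D,p,.062)for p in tops];print('block D',np.round(U,4),np.mean(U,0))
for T in(T,U):
    for i,j in((0,3),(1,2),(1,0),(2,3)):
        v=T[j]-T[i];print(np.degrees(np.arctan2(v[1],v[0])),np.linalg.norm(v))
h=np.array([257,148])/5+[70,0]
print('hole W z=.104',plane(W,h,.104))
# rack base corners z~0? from wrist
for p in((263,383),(667,215),(590,0)): print('base',plane(W,np.array(p)/5+[70,0],.004))
# axle end visible top: 
print('axle end S',tri([S,D],[np.array((218,433-300+0))/4+[155,110],np.array((600-400,430-300))/4+[180,125]]))
```

```text
coil (array([ 0.52444479, -0.20151408,  0.09731101]), [np.float64(0.0005057899752453473), np.float64(0.0010946430220953403), np.float64(0.0007327360163362815)])
[ 0.52348153 -0.20231036  0.099     ]
[ 0.52492627 -0.20460299  0.099     ]
[ 0.52427001 -0.19996479  0.099     ]
block S [[ 0.4762 -0.1567  0.062 ]
 [ 0.4567 -0.21    0.062 ]
 [ 0.5429 -0.2401  0.062 ]
 [ 0.5619 -0.1864  0.062 ]] [ 0.50942768 -0.19829553  0.062     ]
block D [[ 0.4778 -0.158   0.062 ]
 [ 0.4603 -0.2091  0.062 ]
 [ 0.5477 -0.236   0.062 ]
 [ 0.5626 -0.1874  0.062 ]] [ 0.51211808 -0.1976106   0.062     ]
-19.156325469200393 0.09073940257920764
-19.208674618343835 0.09127247818346745
69.97647458414448 0.056816243206218746
70.51449318701091 0.056894066955710344
-19.171030660373265 0.08976429666193973
-17.11844158185861 0.09142442452483478
71.14532710079494 0.054021959576200124
72.97289005508966 0.05078215500267309
hole W z=.104 [0.51488324 0.12868754 0.104     ]
base [0.47240998 0.09719766 0.004     ]
base [0.56541528 0.13071965 0.004     ]
base [0.55044214 0.17458709 0.004     ]
axle end S (array([0.5127222 , 0.11997352, 0.10050861]), [np.float64(0.00011253406320641404), np.float64(0.00011253406320639165)])
```

The chosen clip is the large grey one standing in the block, with its coil at (0.524, -0.201, 0.098). The other grey clip on the bench is smaller. The axle hole shows clearly at wrist pixel (121, 30). I'll turn the jaws square to the slot first.

{"name": "step_arm", "arguments": {
  "steps": [0,0,0,0,0,-0.124,0,0,0,0,0,-0.124,0,0,0,0,0,-0.124,0,0,0,0,0,-0.124,0,0,0,0,0,-0.124],
  "hand": 0
}}

```text
time: 0.57
eef_pos: [0.6247, -0.0001, 0.2384]
tcp_rot: [0.455, 0.891, -0.0, -0.0]
ft_force: [-0.2, 0.2, 0.5]
grip_width: 0.0878
```

{"name": "step_arm", "arguments": {
  "steps": [0,0,0,0,0,-0.124,0,0,0,0,0,-0.124,0,0,0,0,0,-0.124,0,0,0,0,0,-0.124,0,0,0,0,0,-0.124]
}}

```text
time: 0.98
eef_pos: [0.6248, -0.0002, 0.2384]
tcp_rot: [0.162, 0.987, -0.0, -0.0]
ft_force: [-0.4, 0.3, 0.1]
grip_width: 0.0877
```

```bash
cat >> h.py <<'E'
from scipy.spatial.transform import Rotation as Ro
def clipR(yaw,lean=0): # clip frame: yaw about z, lean about clip y (positive -> z axis toward +x)
    return Ro.from_euler('z',yaw,degrees=True)*Ro.from_euler('y',lean)
def toolR(cR): # tool x=-clip x, tool y=clip y, tool z=-clip z
    return cR*Ro.from_matrix(np.diag([-1,1,-1.]))
def delta(pos,R,obs=None):
    o=obs or ctrl.get_obs(); T=Ro.from_quat(o['tcp_rot'])
    print('t',round(o['time'],2),'eef',np.round(o['eef_pos'],4),'w',round(o['grip_width'],4),'F',np.round(o['ft_force'],1))
    print('shift mm (tool)',np.round(1000*(T.inv().apply(np.array(pos)-o['eef_pos'])),1),'rotvec tool',np.round((T.inv()*R).as_rotvec(),4))
E
python3 - <<'E'
from h import *
R=toolR(clipR(-19,0.17)); print(R.as_matrix())
coil=np.array([.5244,-.2015,.098])
print('above');delta(coil+[-.01,0.0,.12],R)
E
```

```text
[[-9.31888705e-01  3.25568154e-01 -1.59965054e-01]
 [ 3.20875014e-01  9.45518576e-01  5.50803852e-02]
 [ 1.69182349e-01 -3.46944695e-18 -9.85584767e-01]]
above
t 0.98 eef [ 6.248e-01 -2.000e-04  2.384e-01] w 0.0877 F [-0.4  0.3  0.1]
shift mm (tool) [  40.3 -226.    20.5] rotvec tool [-0.001   0.1694  0.0067]
```

{"name": "step_arm", "arguments": {
  "steps": [8,-38,0,0,0,0,8,-38,0,0,0,0,8,-38,0,0,0,0,8,-38,0,0,0,0,8,-38,0,0,0,0]
}}

```text
time: 1.4
eef_pos: [0.5241, -0.1682, 0.2385]
tcp_rot: [0.165, 0.986, -0.0, -0.0]
ft_force: [0.1, -0.0, 0.6]
grip_width: 0.0881
```

{"name": "step_arm", "arguments": {
  "steps": [0,-36,0,0,0,0,0,0,0,0,0,0,0,0,0,0,0,0]
}}

```text
time: 1.65
eef_pos: [0.5125, -0.2036, 0.2383]
tcp_rot: [0.167, 0.986, -0.001, -0.001]
ft_force: [1.1, 0.8, 0.1]
grip_width: 0.0883
```

Run:
```python
from h import *
import pickle
c=ctrl.get_calibration('wrist'); im=ctrl.grab_frame('wrist')[:,:,::-1]; cv2.imwrite('pics/w1.png',im); pickle.dump(c,open('w1.pkl','wb'))
o=ctrl.get_obs();print(o['eef_pos'],o['tcp_rot'],proj(c,[.5244,-.2015,.098]))
cv2.imwrite('pics/w1b.png',cv2.resize(im,(800,600),interpolation=2))
```

```text
[ 0.5136803  -0.20104601  0.23862002] [1.65470038e-01 9.86214766e-01 3.14299473e-04 5.81872923e-05] [264.46158375 193.72173801]
```

View pics/w1b.png

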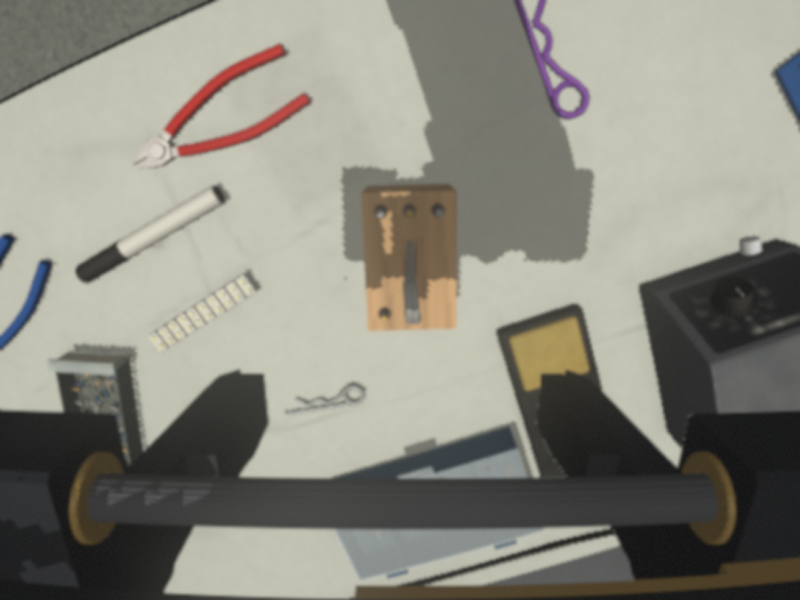

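Run:
```python
from h import *
im=cv2.imread('pics/w1.png'); crop(im,225,110,75,105,7,'w1c.png')
```

```text
(no output)
```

View pics/w1c.png

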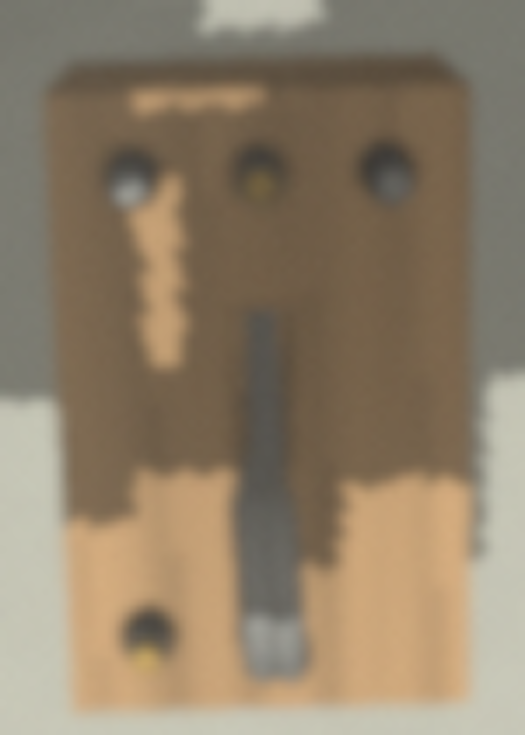

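Run:
```python
from h import *
import pickle
c=pickle.load(open('w1.pkl','rb')); S,D=[ctrl.get_calibration(n) for n in('scene','side')]
print(plane(c,(263.6,193.6),.098))
X,r=tri([S,D,c],[(277,220),(251.2,217.5),(263.6,193.6)]);print(X,r)
coil=(X+plane(c,(263.6,193.6),.098))/2; coil[2]=.0985;print(coil)
R=toolR(clipR(-19,0.17)); tz=R.as_matrix()[:,2]
delta(coil+.019*tz-.08*tz,R)
```

```text
[ 0.52402746 -0.20220992  0.098     ]
[ 0.52456347 -0.2019298   0.097386  ] [np.float64(0.0008547646079200741), np.float64(0.0008485361583936203), np.float64(0.00047779125490925547)]
[ 0.52429547 -0.20206986  0.0985    ]
t 1.7 eef [ 0.5137 -0.201   0.2386] w 0.0885 F [0.6 1.4 0.6]
shift mm (tool) [-20.7   2.5  80. ] rotvec tool [ 0.0007  0.17   -0.0008]
```

{"name": "step_arm", "arguments": {
  "steps": [-10.5,1.2,40,0,0,0,-10.2,1.3,40,0,0,0,0,0,0,0,0.085,0,0,0,0,0,0.085,0,0,0,0,0,0,0]
}}

```text
time: 2.12
eef_pos: [0.5374, -0.203, 0.1573]
tcp_rot: [0.163, 0.983, 0.015, -0.084]
ft_force: [0.6, -0.0, 0.6]
grip_width: 0.0884
```

{"name": "step_arm", "arguments": {
  "steps": [0,0,0,0,0,0,0,0,0,0,0,0]
}}

```text
time: 2.28
eef_pos: [0.5344, -0.2036, 0.1589]
tcp_rot: [0.163, 0.983, 0.014, -0.083]
ft_force: [0.6, -0.3, 0.1]
grip_width: 0.0882
```

Run:
```python
from h import *
R=toolR(clipR(-19,0.17)); tz=R.as_matrix()[:,2]
coil=np.array([.5243,-.2021,.0985])
delta(coil+.019*tz,R)
for n in('scene','side'):
    cv2.imwrite(f'pics/{n}1.png',ctrl.grab_frame(n)[:,:,::-1])
a=cv2.imread('pics/scene1.png')[160:280,210:340];b=cv2.imread('pics/side1.png')[160:280,190:320]
cv2.imwrite('pics/g1.png',cv2.resize(np.hstack([a,b]),None,fx=3,fy=3,interpolation=2))
```

```text
t 2.28 eef [ 0.5344 -0.2036  0.1589] w 0.0882 F [ 0.6 -0.3  0.1]
shift mm (tool) [-0.2 -1.9 80.2] rotvec tool [0.0001 0.0018 0.0031]
```

View pics/g1.png

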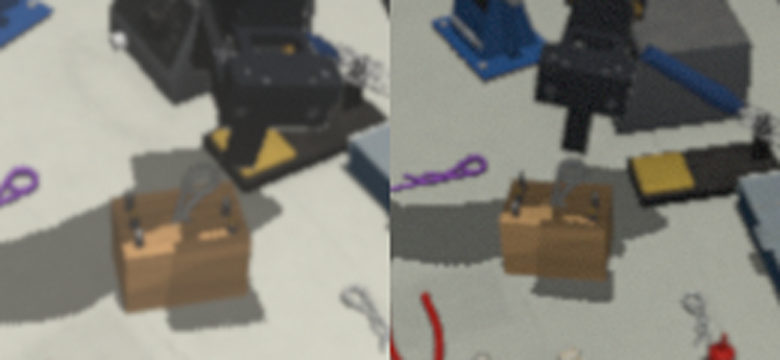

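{"name": "step_arm", "arguments": {
  "steps": [0,-0.5,20,0,0,0,0,-0.5,20,0,0,0,0,-0.5,20,0,0,0,0,0,20,0,0,0,0,0,0,0,0,0],
  "hand": 120
}}

```text
time: 2.8
eef_pos: [0.5175, -0.2016, 0.0777]
tcp_rot: [0.164, 0.983, 0.014, -0.087]
ft_force: [-1.0, -0.9, -0.2]
grip_width: 0.0571
```

{"name": "step_arm", "arguments": {
  "steps": [0,0,0,0,0,0,0,0,0,0,0,0]
}}

```text
time: 2.97
eef_pos: [0.5217, -0.2021, 0.0812]
tcp_rot: [0.164, 0.983, 0.014, -0.083]
ft_force: [-0.5, -0.9, 0.5]
grip_width: 0.0469
```

Run:
```python
from h import *
R=toolR(clipR(-19,0.17)); tz=R.as_matrix()[:,2]
coil=np.array([.5243,-.2021,.0985])
delta(coil+.019*tz,R)
c=ctrl.get_calibration('wrist');print(proj(c,coil))
im=ctrl.grab_frame('wrist')[:,:,::-1];crop(im,150,190,200,150,4,'w2.png')
```

```text
t 2.97 eef [ 0.5217 -0.2021  0.0812] w 0.0469 F [-0.5 -0.9  0.5]
shift mm (tool) [0.5 0.8 1.6] rotvec tool [0.0002 0.0023 0.001 ]
[260.20225038 274.89079787]
```

View pics/w2.png

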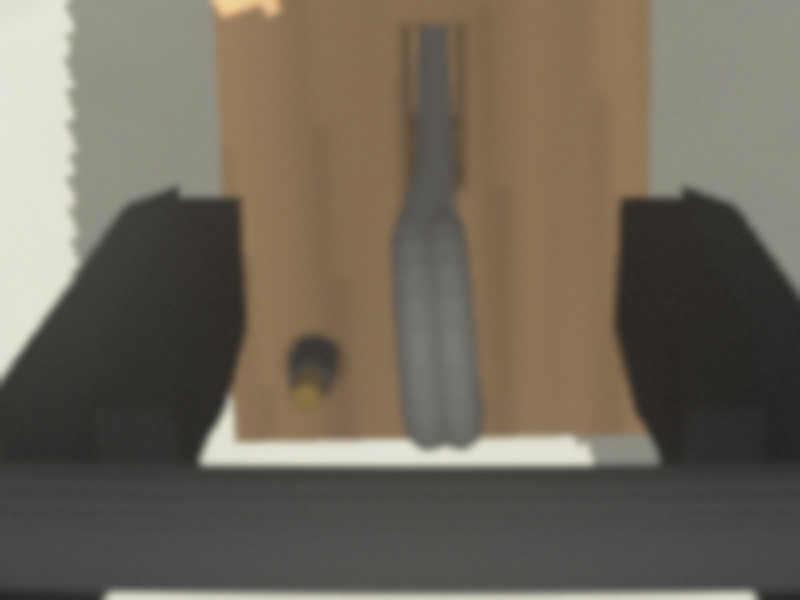

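The coil sits centred between the jaws, so I can close on it.

{"name": "step_arm", "arguments": {
  "steps": [0,0,1.5,0,0,0,0,0,0,0,0,0,0,0,0,0,0,0,0,0,0,0,0,0,0,0,0,0,0,0],
  "hand": 255,
  "force": 45
}}

```text
time: 3.43
eef_pos: [0.5208, -0.2021, 0.0786]
tcp_rot: [0.164, 0.983, 0.014, -0.084]
ft_force: [-0.8, 1.3, 0.3]
grip_width: 0.0152
```

{"name": "step_arm", "arguments": {
  "steps": [0,0,0,0,0,0,0,0,0,0,0,0,0,0,0,0,0,0]
}}

```text
time: 3.68
eef_pos: [0.5207, -0.2021, 0.0784]
tcp_rot: [0.164, 0.983, 0.014, -0.084]
ft_force: [0.0, -0.5, -0.7]
grip_width: 0.0099
```

{"name": "step_arm", "arguments": {
  "steps": [0,0,-12,0,0,0,0,0,-25,0,0,0,0,0,-30,0,0,0,0,0,-30,0,0,0,0,0,-30,0,0,0]
}}

```text
time: 4.1
eef_pos: [0.541, -0.2088, 0.2057]
tcp_rot: [0.164, 0.983, 0.014, -0.084]
ft_force: [-0.0, -0.6, -0.9]
grip_width: 0.0101
```

{"name": "step_arm", "arguments": {
  "steps": [0,0,-20,0,0,0,0,0,0,0,-0.085,0,0,0,0,0,-0.085,0,0,0,0,0,0,0,0,0,0,0,0,0]
}}

```text
time: 4.52
eef_pos: [0.5432, -0.2101, 0.2242]
tcp_rot: [0.164, 0.986, -0.0, -0.001]
ft_force: [0.8, -0.6, -1.0]
grip_width: 0.0097
```

Run:
```python
from h import *
R=toolR(clipR(19.4,0))
hole=np.array([.5149,.1287,.104])
delta(hole+[0,0,.12],R)
for n in('scene','side','wrist'):
    cv2.imwrite(f'pics/{n}2.png',ctrl.grab_frame(n)[:,:,::-1])
a=cv2.imread('pics/scene2.png')[100:260,180:340];b=cv2.imread('pics/side2.png')[100:260,180:340]
cv2.imwrite('pics/g2.png',cv2.resize(np.hstack([a,b]),None,fx=2.5,fy=2.5,interpolation=2))
```

```text
t 4.52 eef [ 0.5432 -0.2101  0.2242] w 0.0097 F [ 0.8 -0.6 -1. ]
shift mm (tool) [1.366e+02 3.113e+02 1.000e-01] rotvec tool [-3.000e-04 -2.300e-03 -6.688e-01]
```

View pics/g2.png

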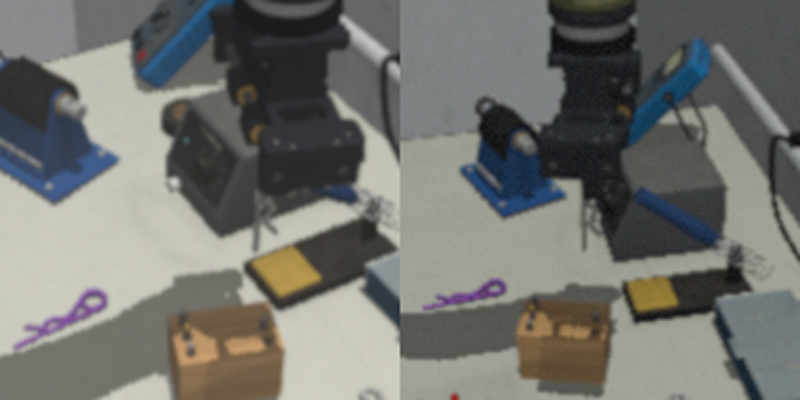

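View pics/wrist2.png

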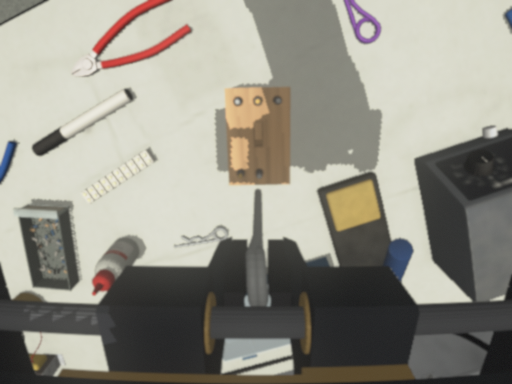

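Clip drawn out and held upright; its tip is at wrist pixel (257,190). On to the rack.

{"name": "step_arm", "arguments": {
  "steps": [15,38,0,0,0,0,15,38,0,0,0,0,15,38,0,0,0,0,15,38,0,0,0,0,15,38,0,0,0,0]
}}

```text
time: 5.08
eef_pos: [0.5357, -0.0041, 0.223]
tcp_rot: [0.165, 0.986, 0.0, -0.0]
ft_force: [0.0, 0.2, -2.0]
grip_width: 0.0097
```

{"name": "step_arm", "arguments": {
  "steps": [15,38,0,0,0,0,15,38,0,0,0,0,15,38,0,0,0,0,0,0,0,0,0,-0.111,0,0,0,0,0,-0.111]
}}

```text
time: 5.5
eef_pos: [0.5298, 0.1217, 0.2235]
tcp_rot: [0.048, 0.999, 0.001, -0.0]
ft_force: [0.7, -0.9, -0.6]
grip_width: 0.01
```

{"name": "step_arm", "arguments": {
  "steps": [0,0,0,0,0,-0.111,0,0,0,0,0,-0.111,0,0,0,0,0,-0.112,0,0,0,0,0,-0.112,0,0,0,0,0,0]
}}

```text
time: 5.92
eef_pos: [0.5303, 0.1166, 0.2228]
tcp_rot: [-0.169, 0.986, 0.001, -0.0]
ft_force: [-0.4, 0.1, -0.7]
grip_width: 0.0096
```

{"name": "step_arm", "arguments": {
  "steps": [0,0,0,0,0,0]
}}

```text
time: 6.0
eef_pos: [0.5301, 0.1166, 0.2229]
tcp_rot: [-0.166, 0.986, 0.0, -0.0]
ft_force: [0.4, 0.6, -1.0]
grip_width: 0.0097
```

Run:
```python
from h import *
import pickle
R=toolR(clipR(19.4,0))
hole=np.array([.5149,.1287,.104])
tx=R.as_matrix()[:,0]
delta(hole-.011*tx+[0,0,.12],R)
c=ctrl.get_calibration('wrist');im=ctrl.grab_frame('wrist')[:,:,::-1];pickle.dump(c,open('w3.pkl','wb'))
print(proj(c,hole))
cv2.imwrite('pics/w3.png',im);crop(im,128,60,256,192,3,'w3b.png')
```

```text
t 6.0 eef [0.5301 0.1166 0.2229] w 0.0097 F [ 0.4  0.6 -1. ]
shift mm (tool) [-0.6 16.5 -1.1] rotvec tool [ 0.001  -0.0005 -0.0052]
[276.9117246  177.82205266]
```

View pics/w3b.png

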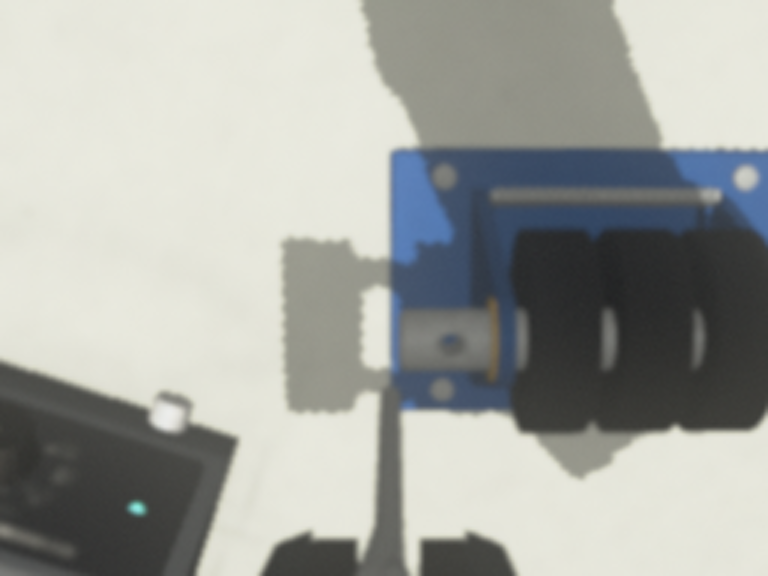

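Run:
```python
from h import *
import pickle
c=pickle.load(open('w3.pkl','rb')); o=ctrl.get_obs()
T=Ro.from_quat(o['tcp_rot'])
h=plane(c,(278.7,174),.104);print('hole',h)
tipn=o['eef_pos']+T.apply([.011,0,.071]);print('tip nominal',tipn,proj(c,tipn))
print('tip seen on z',plane(c,(258,190.7),tipn[2]))
tip=plane(c,(258,190.7),tipn[2])
print('need tool mm',1000*T.inv().apply(h-tip))
# direction of axle edges
p=[plane(c,np.array(q)/3+[128,60],z) for q,z in(((402,310),.0955),((490,308),.0955),((391,155),.004),((391,405),.004))]
v=p[1]-p[0];print('axle dir',np.degrees(np.arctan2(v[1],v[0]))); v=p[3]-p[2];print('base edge',np.degrees(np.arctan2(v[1],v[0])),'tool y',np.degrees(np.arctan2(*T.as_matrix()[[1,0],1])))
```

```text
hole [0.51131608 0.1289798  0.104     ]
tip nominal [0.5195277  0.11295622 0.1520049 ] [257.43985486 194.10979039]
tip seen on z [0.51705858 0.11251261 0.1520049 ]
need tool mm [1.80808644e-02 1.74100918e+01 4.80156618e+01]
axle dir 110.45381346671677
base edge 19.136509341191374 tool y 109.10889932978449
```

{"name": "step_arm", "arguments": {
  "steps": [0,8.7,0,0,0,0,0,8.7,0,0,0,0,0,0,15,0,0,0,0,0,14,0,0,0,0,0,10,0,0,0]
}}

```text
time: 6.47
eef_pos: [0.523, 0.1341, 0.1837]
tcp_rot: [-0.168, 0.986, 0.0, -0.0]
ft_force: [-0.3, -1.0, -0.1]
grip_width: 0.0098
```

{"name": "step_arm", "arguments": {
  "steps": [0,0,0,0,0,0,0,0,0,0,0,0]
}}

```text
time: 6.63
eef_pos: [0.5233, 0.1334, 0.1841]
tcp_rot: [-0.168, 0.986, 0.0, -0.0]
ft_force: [0.1, 0.7, -0.9]
grip_width: 0.0097
```

Run:
```python
from h import *
import pickle
o=ctrl.get_obs();c=ctrl.get_calibration('wrist');im=ctrl.grab_frame('wrist')[:,:,::-1];pickle.dump((o,c),open('w4.pkl','wb'))
T=Ro.from_quat(o['tcp_rot']);tipn=o['eef_pos']+T.apply([.011,0,.071])
print(o['time'],o['eef_pos'],o['tcp_rot'],tipn,proj(c,tipn))
a=ctrl.grab_frame('scene')[:,:,::-1];b=ctrl.grab_frame('side')[:,:,::-1]
cv2.imwrite('pics/w4.png',im);crop(im,208,140,100,75,8,'w4b.png')
cv2.imwrite('pics/s4.png',a);cv2.imwrite('pics/d4.png',b)
cv2.imwrite('pics/g4.png',cv2.resize(np.hstack([a[100:180,150:250],b[110:190,180:280]]),None,fx=4,fy=4,interpolation=2))
```

```text
6.6333 [0.52326531 0.13337769 0.18413423] [-1.68065274e-01  9.85775782e-01  4.94915441e-07 -4.13944691e-04] [0.51282876 0.12972304 0.11314323] [257.52766144 194.19651353]
```

View pics/w4b.png

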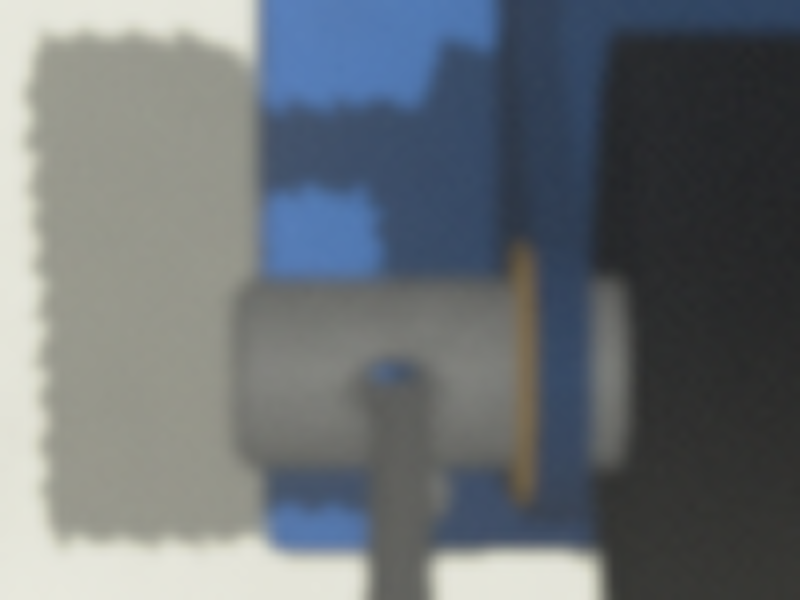

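View pics/g4.png

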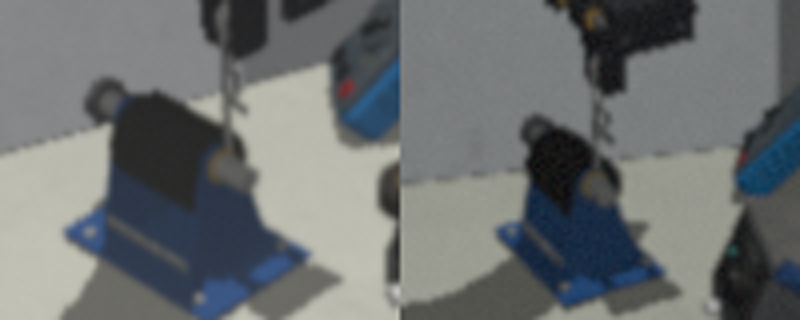

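Run:
```python
from h import *
im=cv2.imread('pics/w4.png')[172:208,235:280]
g=cv2.resize(im,None,fx=16,fy=16,interpolation=cv2.INTER_CUBIC).astype(float)
g=np.clip((g-40)*2.2,0,255).astype(np.uint8)
for i in range(0,45,5): cv2.putText(g,str(235+i),(i*16,12),0,.4,(0,0,255),1); 
for i in range(0,36,5): cv2.putText(g,str(172+i),(0,i*16+12),0,.4,(0,0,255),1)
im3=cv2.imread('pics/w3.png')[158:194,250:295]
f=cv2.resize(im3,None,fx=16,fy=16,interpolation=cv2.INTER_CUBIC).astype(float)
f=np.clip((f-40)*2.2,0,255).astype(np.uint8)
for i in range(0,45,5): cv2.putText(f,str(250+i),(i*16,12),0,.4,(0,0,255),1); 
for i in range(0,36,5): cv2.putText(f,str(158+i),(0,i*16+12),0,.4,(0,0,255),1)
cv2.imwrite('pics/e4.png',g);cv2.imwrite('pics/e3.png',f)
```

```text
(no output)
```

View pics/e4.png

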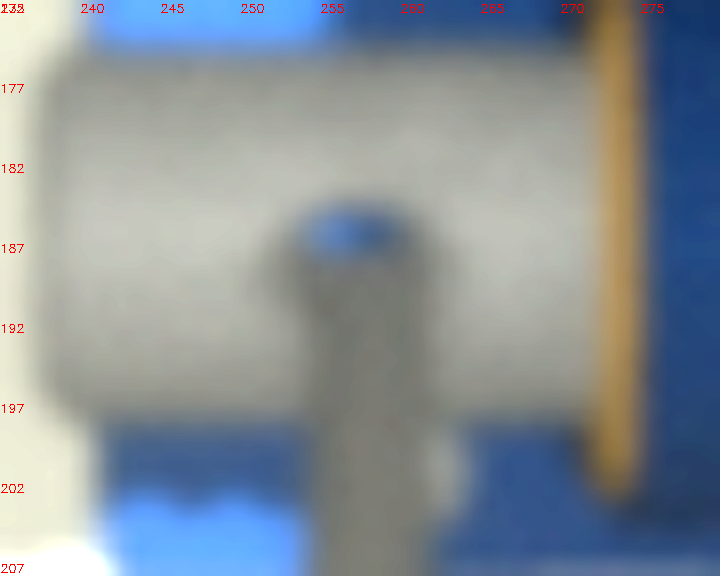

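View pics/e3.png

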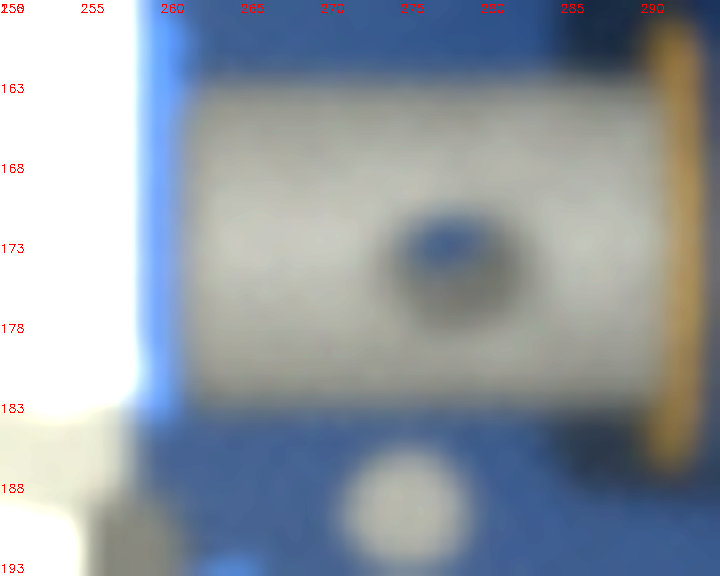

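Run:
```python
from h import *
import pickle
c3=pickle.load(open('w3.pkl','rb')); o,c=pickle.load(open('w4.pkl','rb'))
T=Ro.from_quat(o['tcp_rot'])
h3=plane(c3,(278.4,174.4),.1025);h4=plane(c,(257.1,188.6),.1025);print('hole',h3,h4,'proj h3 in w4',proj(c,h3))
S=o['eef_pos']+T.apply([.011,0,.0685]);print('sphere nominal',S,proj(c,S))
Ss=plane(c,(257.5,190.5),S[2]);print('seen',Ss)
for h in(h3,h4):
  for s in(S,Ss): print(np.round(1000*T.inv().apply(h-s),2))
print('axle axis x check rows: edges')
# axle silhouette rows in e4: top y~50, bottom y~415 at x=150
u=172+50/16-.5;v=172+415/16-.5
r1=ray(c,(244,u));r2=ray(c,(244,v))
m=r1[1]+r2[1]; X=r1[0]+m*(.095-r1[0][2])/m[2]; print('axle axis pt',X,np.round(1000*T.inv().apply(X-S),2))
```

```text
hole [0.5120399  0.12907979 0.1025    ] [0.51206072 0.12913422 0.1025    ] proj h3 in w4 [257.0387959  188.55027644]
sphere nominal [0.51283081 0.12972339 0.11564323] [257.53042239 195.28683913]
seen [0.50958822 0.12856288 0.11564323]
[ 0.95 -0.35 13.14]
[-2.5  -0.33 13.14]
[ 0.91 -0.3  13.14]
[-2.53 -0.28 13.14]
axle axis x check rows: edges
axle axis pt [0.51551145 0.11994248 0.095     ] [  0.69 -10.12  20.64]
```

Run:
```python
from h import *
import pickle
o,c=pickle.load(open('w4.pkl','rb'));T=Ro.from_quat(o['tcp_rot'])
out=[]
for n,f,(u0,v0) in(('scene','s4',(185,85)),('side','d4',(205,105))):
    k=ctrl.get_calibration(n)
    pts={q:proj(k,o['eef_pos']+T.apply(q)) for q in((.011,0,.071),(.011,0,.02),(.0136,0,.071),(.0,0,-.019),(-.011,0,.02))}
    print(n,{q:(np.round(p,1),np.round((p-[u0,v0])*10+5)) for q,p in pts.items()})
    im=cv2.imread(f'pics/{f}.png')[v0:v0+58,u0:u0+40]
    out.append(cv2.resize(im,None,fx=10,fy=10,interpolation=2))
cv2.imwrite('pics/e5.png',np.hstack(out))
```

```text
scene {(0.011, 0, 0.071): (array([207.6, 137.3]), array([231., 528.])), (0.011, 0, 0.02): (array([206.1, 120.4]), array([216., 359.])), (0.0136, 0, 0.071): (array([206.9, 137.8]), array([224., 533.])), (0.0, 0, -0.019): (array([208.1, 105. ]), array([236., 205.])), (-0.011, 0, 0.02): (array([212.4, 116.9]), array([279., 324.]))}
side {(0.011, 0, 0.071): (array([229.4, 152.7]), array([249., 482.])), (0.011, 0, 0.02): (array([228.5, 138.8]), array([240., 343.])), (0.0136, 0, 0.071): (array([228.7, 152.9]), array([242., 484.])), (0.0, 0, -0.019): (array([230.8, 126.9]), array([263., 224.])), (-0.011, 0, 0.02): (array([234.5, 137.1]), array([300., 326.]))}
```

View pics/e5.png

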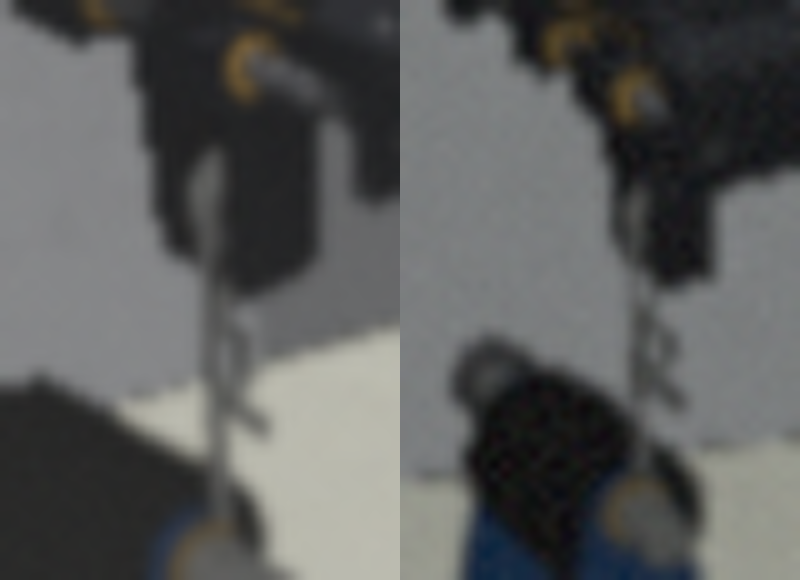

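Scene and side both show the leg tilted about 0.05 rad in the hand, with its tip about 3 mm toward tool +x. I'll take the tilt out and re-centre.

{"name": "step_arm", "arguments": {
  "steps": [0,0,0,0,-0.025,0,0.9,-0.3,0,0,-0.025,0,0,0,0,0,0,0,0,0,0,0,0,0]
}}

```text
time: 7.12
eef_pos: [0.523, 0.1321, 0.1849]
tcp_rot: [-0.168, 0.986, 0.004, 0.025]
ft_force: [0.4, -0.7, -0.1]
grip_width: 0.0098
```

Run:
```python
from h import *
import pickle
o=ctrl.get_obs();c=ctrl.get_calibration('wrist');im=ctrl.grab_frame('wrist')[:,:,::-1];pickle.dump((o,c),open('w5.pkl','wb'))
print(o['time'],o['eef_pos'],Ro.from_quat(o['tcp_rot']).as_matrix().round(4).tolist(),'hole',proj(c,[.51205,.1291,.1025]))
cv2.imwrite('pics/w5.png',im)
g=cv2.resize(im[167:203,235:280],None,fx=16,fy=16,interpolation=cv2.INTER_CUBIC).astype(float)
g=np.clip((g-40)*2.2,0,255).astype(np.uint8)
for i in range(0,45,5): cv2.putText(g,str(235+i),(i*16,12),0,.4,(0,0,255),1); 
for i in range(0,36,5): cv2.putText(g,str(167+i),(0,i*16+12),0,.4,(0,0,255),1)
cv2.imwrite('pics/e6.png',g)
```

```text
7.1167 [0.52302778 0.13211291 0.1849107 ] [[-0.9425, -0.3308, 0.0477], [-0.3304, 0.9437, 0.0162], [-0.0504, -0.0005, -0.9987]] hole [258.62967007 183.93012527]
```

View pics/e6.png

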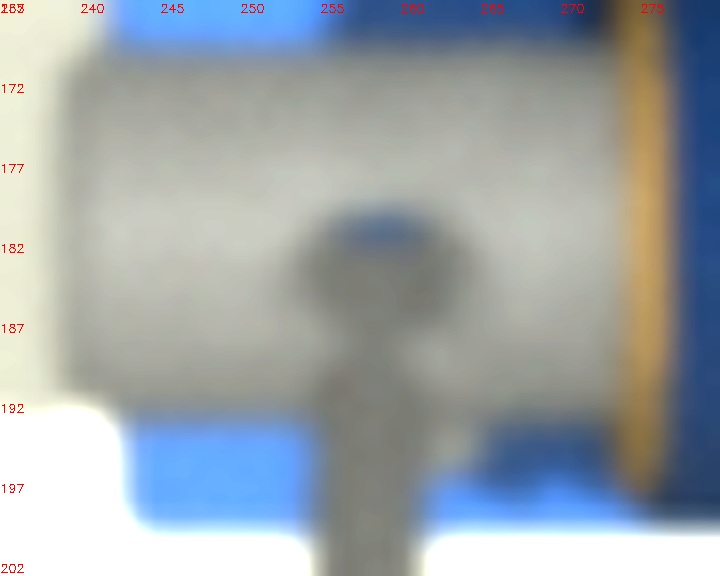

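Run:
```python
from h import *
import pickle
o,c=pickle.load(open('w5.pkl','rb'));T=Ro.from_quat(o['tcp_rot'])
S=o['eef_pos']+T.apply([.011+.0034,0,.0685]);print(S,proj(c,S))
Ss=plane(c,(257.6,191.4),S[2]);h=plane(c,(258.4,183.5),.1025);print(Ss,h)
Rv=Ro.from_euler('z',19.2,degrees=True)
d=h-Ss;print('clip-frame upright offset x,y',1000*Rv.inv().apply(d))
o2=ctrl.get_obs();print(o2['eef_pos']-o['eef_pos'])
```

```text
[0.51272489 0.12846793 0.11577189] [257.50105091 190.68355157]
[0.5131955  0.12870482 0.11577189] [0.51179543 0.12883433 0.1025    ]
clip-frame upright offset x,y [ -1.27959534   0.5827447  -13.27189279]
[ 2.79068096e-04  2.05162700e-04 -9.69229616e-05]
```

{"name": "step_arm", "arguments": {
  "steps": [0.5,0.25,0,0,0,0,0.5,0.25,0,0,0,0,0.2,0,4,0,0,0,0.2,0,4,0,0,0,0,0,0,0,0,0]
}}

```text
time: 7.58
eef_pos: [0.5214, 0.1321, 0.1753]
tcp_rot: [-0.168, 0.986, 0.004, 0.024]
ft_force: [-0.3, 0.2, -0.9]
grip_width: 0.01
```

{"name": "step_arm", "arguments": {
  "steps": [0,0,0,0,0,0,0,0,0,0,0,0]
}}

```text
time: 7.75
eef_pos: [0.5218, 0.1324, 0.1761]
tcp_rot: [-0.168, 0.986, 0.004, 0.025]
ft_force: [-0.9, -0.1, -0.2]
grip_width: 0.0101
```

```bash
cat > look.py <<'E'
from h import *
import pickle,sys
n=sys.argv[1]
o=ctrl.get_obs();c=ctrl.get_calibration('wrist');im=ctrl.grab_frame('wrist')[:,:,::-1];pickle.dump((o,c),open(n+'.pkl','wb'))
p=proj(c,[.5119,.1290,.1025]);print(o['time'],o['eef_pos'],'F',o['ft_force'],'hole',p)
cv2.imwrite(f'pics/{n}.png',im)
v=int(p[1])-17;u=int(p[0])-22
g=cv2.resize(im[v:v+36,u:u+45],None,fx=16,fy=16,interpolation=cv2.INTER_CUBIC).astype(float)
g=np.clip((g-40)*2.2,0,255).astype(np.uint8)
for i in range(0,45,5): cv2.putText(g,str(u+i),(i*16,12),0,.4,(0,0,255),1); 
for i in range(0,36,5): cv2.putText(g,str(v+i),(0,i*16+12),0,.4,(0,0,255),1)
cv2.imwrite(f'pics/{n}e.png',g)
E
python3 look.py w6
```

```text
7.75 [0.52175886 0.1324222  0.17605858] F [-0.93718897 -0.10945614 -0.2172797 ] hole [257.58075121 189.26491086]
```

View pics/w6e.png

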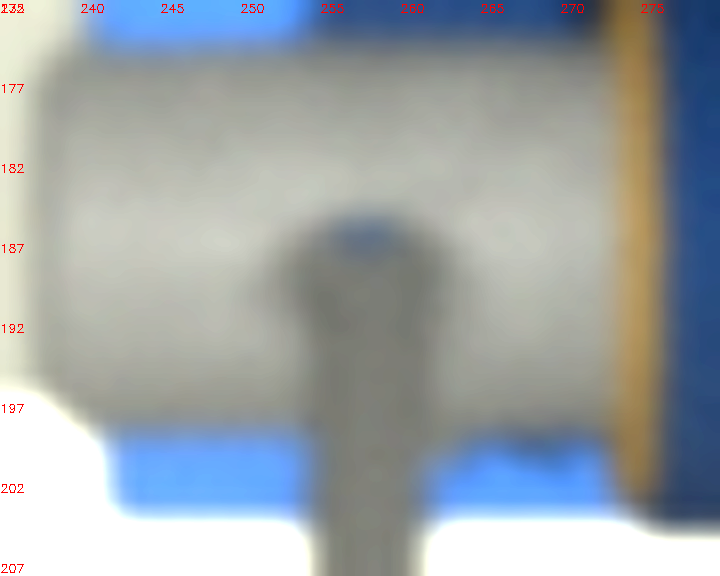

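Tip and hole line up within measurement error. I'll go down carefully, watching the force.

{"name": "step_arm", "arguments": {
  "steps": [0.1,0,2,0,0,0,0.1,0,2,0,0,0,0.1,0,2,0,0,0,0,0,0,0,0,0]
}}

```text
time: 8.13
eef_pos: [0.5216, 0.1322, 0.1698]
tcp_rot: [-0.168, 0.986, 0.004, 0.024]
ft_force: [0.4, -0.8, -0.8]
grip_width: 0.0095
```

{"name": "step_arm", "arguments": {
  "steps": [0.1,0,1.5,0,0,0,0.1,0,1.5,0,0,0,0,0,0,0,0,0,0,0,0,0,0,0]
}}

```text
time: 8.47
eef_pos: [0.5218, 0.1324, 0.1671]
tcp_rot: [-0.168, 0.986, 0.004, 0.025]
ft_force: [-1.1, 0.7, -0.1]
grip_width: 0.0099
```

```bash
python3 look.py w7
```

```text
8.4667 [0.52177093 0.13237627 0.16713667] F [-1.08445342  0.7106362  -0.06927254] hole [257.66348909 193.6779117 ]
```

View pics/w7e.png

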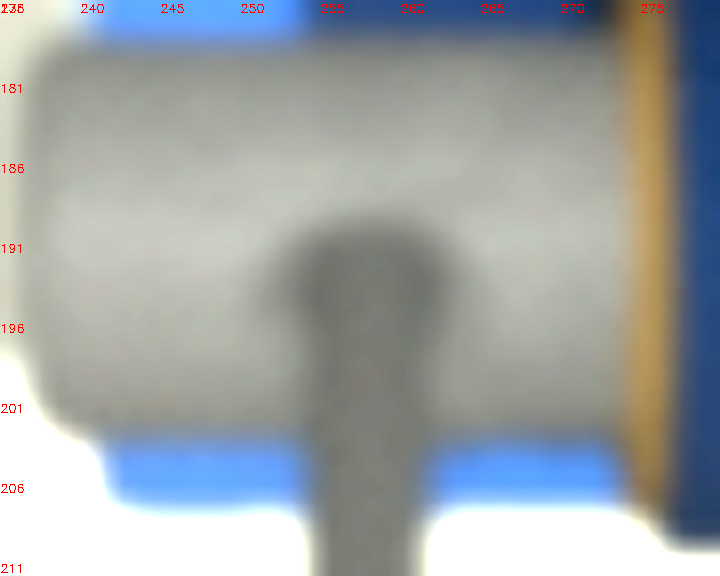

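{"name": "step_arm", "arguments": {
  "steps": [0.15,0,3,0,0,0,0.15,0,3,0,0,0,0.15,0,3,0,0,0,0.15,0,3,0,0,0,0,0,0,0,0,0],
  "force": 60
}}

```text
time: 8.93
eef_pos: [0.5218, 0.1324, 0.1546]
tcp_rot: [-0.168, 0.986, 0.004, 0.025]
ft_force: [0.8, -0.2, -1.5]
grip_width: 0.0094
```

```bash
python3 look.py w8
python3 - <<'E'
from h import *
o=ctrl.get_obs();T=Ro.from_quat(o['tcp_rot'])
print(o['ft_force'],o['ft_torque'],o['grip_width'])
out=[]
for n,(u0,v0) in(('scene',(185,85)),('side',(205,105))):
    k=ctrl.get_calibration(n);im=ctrl.grab_frame(n)[:,:,::-1]
    cv2.imwrite(f'pics/{n}8.png',im)
    A=o['eef_pos'];a=proj(k,A);b=proj(k,A-[0,0,.04]);print(n,'vertical dir',(b-a)/(b-a)[1])
    out.append(cv2.resize(im[v0:v0+58,u0:u0+40],None,fx=10,fy=10,interpolation=2))
cv2.imwrite('pics/e8.png',np.hstack(out))
E
```

```text
8.9333 [0.52175481 0.13241565 0.15457269] F [ 0.80946174 -0.1615389  -1.48224171] hole [257.65500035 200.49784505]
[ 0.91425522 -0.4669616  -0.9634832 ] [ 0.15172176 -0.17904272  0.03663457] 0.009665052835141161
scene vertical dir [0.08464676 1.        ]
side vertical dir [0.06460075 1.        ]
```

View pics/e8.png

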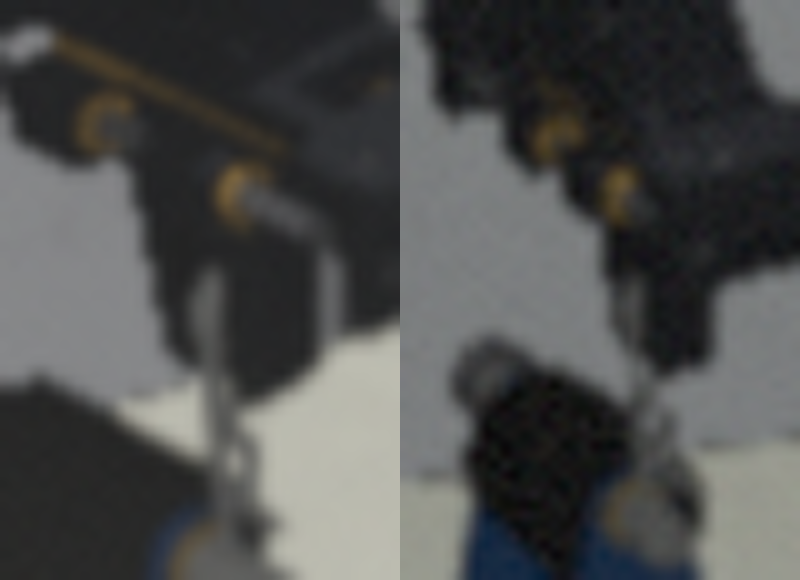

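View pics/w8e.png

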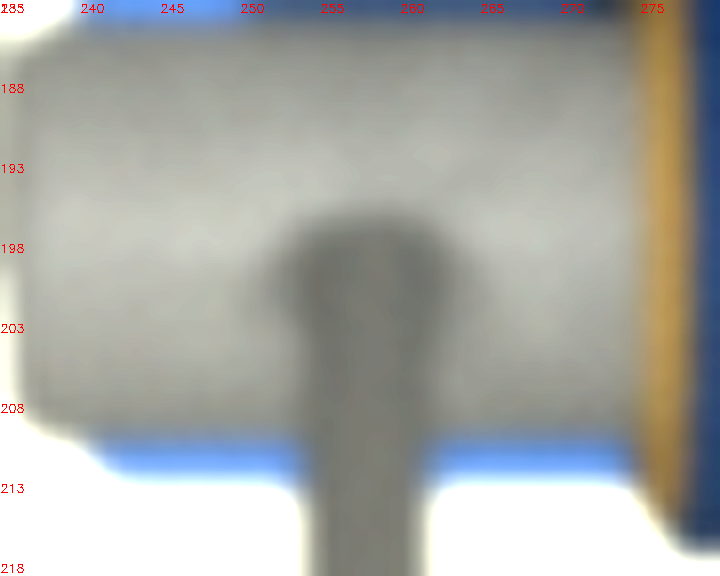

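{"name": "step_arm", "arguments": {
  "steps": [0.15,0,3,0,0,0,0.15,0,3,0,0,0,0.15,0,3,0,0,0,0,0,0,0,0,0]
}}

```text
time: 9.42
eef_pos: [0.5219, 0.1324, 0.1457]
tcp_rot: [-0.168, 0.986, 0.004, 0.025]
ft_force: [1.8, 0.4, -0.3]
grip_width: 0.0098
```

{"name": "step_arm", "arguments": {
  "steps": [0.1,0,2,0,0,0,0.1,0,2,0,0,0,0.1,0,2,0,0,0,0,0,0,0,0,0]
}}

```text
time: 9.75
eef_pos: [0.523, 0.133, 0.1406]
tcp_rot: [-0.168, 0.985, 0.005, 0.026]
ft_force: [3.2, 0.8, 2.8]
grip_width: 0.0099
```

{"name": "step_arm", "arguments": {
  "steps": [0.1,0,2,0,0,0,0.1,0,2,0,0,0,0.1,0,2,0,0,0,0,0,0,0,0,0]
}}

```text
time: 10.08
eef_pos: [0.5232, 0.133, 0.1346]
tcp_rot: [-0.168, 0.985, 0.005, 0.026]
ft_force: [5.3, 1.4, 0.1]
grip_width: 0.0098
```

{"name": "step_arm", "arguments": {
  "steps": [0.1,0,2,0,0,0,0.1,0,2,0,0,0,0,0,0,0,0,0]
}}

```text
time: 10.33
eef_pos: [0.5229, 0.1329, 0.1298]
tcp_rot: [-0.168, 0.985, 0.005, 0.026]
ft_force: [7.1, 2.2, -2.2]
grip_width: 0.0094
```

```bash
python3 look.py w9;python3 - <<'E'
from h import *
out=[]
for n,(u0,v0) in(('scene',(185,95)),('side',(205,115))):
    im=ctrl.grab_frame(n)[:,:,::-1]
    out.append(cv2.resize(im[v0:v0+58,u0:u0+40],None,fx=10,fy=10,interpolation=2))
cv2.imwrite('pics/e9.png',np.hstack(out))
E
```

```text
10.3333 [0.52293643 0.1329392  0.12984825] F [ 7.07279811  2.23461457 -2.21996295] hole [257.48704438 214.3490456 ]
```

View pics/e9.png

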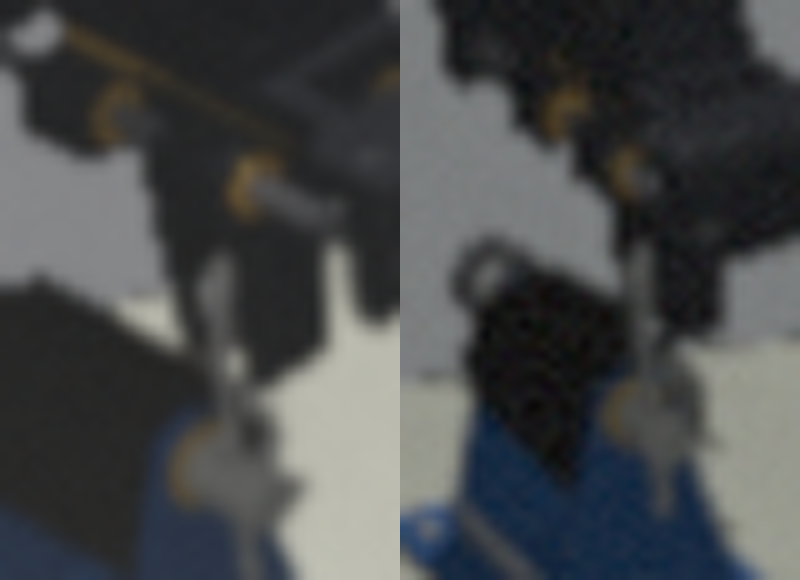

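View pics/w9.png

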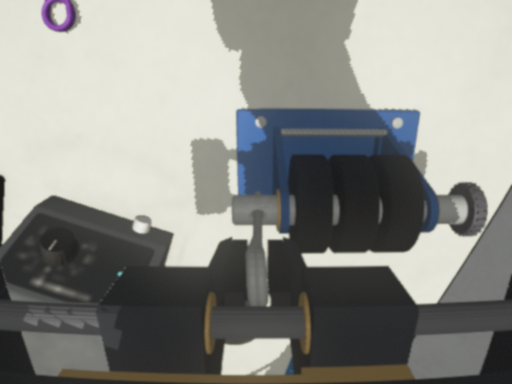

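{"name": "step_arm", "arguments": {
  "steps": [-0.8,0,0,0,0,0,0,0,2,0,0,0,0,0,2,0,0,0,0,0,0,0,0,0]
}}

```text
time: 10.82
eef_pos: [0.523, 0.1328, 0.1252]
tcp_rot: [-0.168, 0.986, 0.005, 0.025]
ft_force: [6.7, 2.1, -6.8]
grip_width: 0.0096
```

{"name": "step_arm", "arguments": {
  "steps": [0,0,1.5,0,0,0,0,0,0,0,0,0,0,0,0,0,0,0]
}}

```text
time: 11.07
eef_pos: [0.5229, 0.1328, 0.1237]
tcp_rot: [-0.168, 0.986, 0.005, 0.024]
ft_force: [5.8, 1.9, -5.5]
grip_width: 0.0097
```

{"name": "step_arm", "arguments": {
  "steps": [-0.5,0,1,0,0,0,0,0,1,0,0,0,0,0,0,0,0,0]
}}

```text
time: 11.32
eef_pos: [0.5229, 0.1327, 0.122]
tcp_rot: [-0.168, 0.986, 0.004, 0.024]
ft_force: [4.1, 1.8, -3.8]
grip_width: 0.0094
```

```bash
python3 look.py w10;python3 - <<'E'
from h import *
out=[]
for n,(u0,v0) in(('scene',(185,95)),('side',(205,115))):
    im=ctrl.grab_frame(n)[:,:,::-1]
    out.append(cv2.resize(im[v0:v0+58,u0:u0+40],None,fx=10,fy=10,interpolation=2))
cv2.imwrite('pics/e10.png',np.hstack(out))
E
```

```text
11.3167 [0.52291237 0.13265537 0.12196004] F [ 4.05525624  1.75466092 -3.78075618] hole [257.92248385 220.53876307]
```

View pics/e10.png

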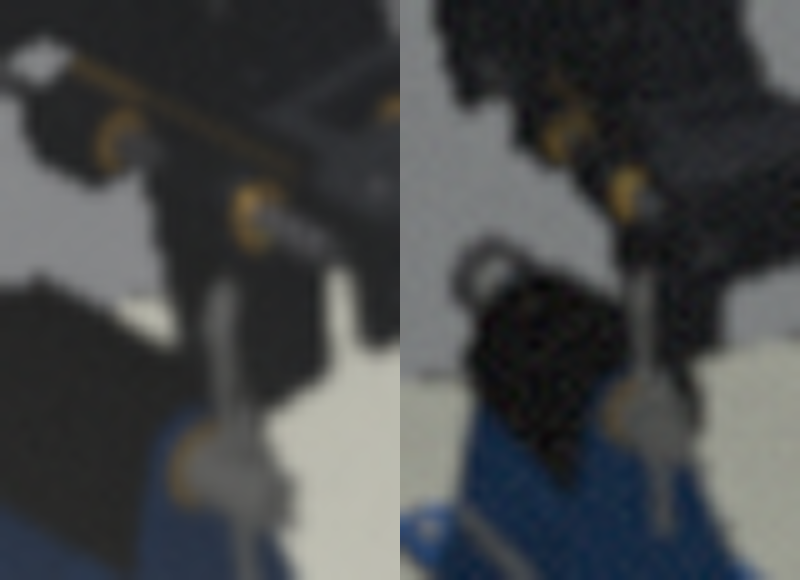

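{"name": "step_arm", "arguments": {
  "steps": [-0.5,0,1,0,0,0,0,0,0.5,0,0,0,0,0,0,0,0,0]
}}

```text
time: 11.72
eef_pos: [0.5236, 0.133, 0.1214]
tcp_rot: [-0.168, 0.986, 0.004, 0.025]
ft_force: [2.4, 0.3, -0.2]
grip_width: 0.0097
```

{"name": "step_arm", "arguments": {
  "steps": [0,0,1,0,0,0,0,0,0,0,0,0,0,0,0,0,0,0]
}}

```text
time: 11.97
eef_pos: [0.5241, 0.1333, 0.1206]
tcp_rot: [-0.168, 0.985, 0.004, 0.025]
ft_force: [1.9, 0.3, 2.5]
grip_width: 0.0094
```

{"name": "step_arm", "arguments": {
  "steps": [0,0,1,0,0,0,0,0,0,0,0,0,0,0,0,0,0,0]
}}

```text
time: 12.22
eef_pos: [0.5243, 0.1334, 0.1199]
tcp_rot: [-0.168, 0.985, 0.004, 0.025]
ft_force: [1.9, 0.7, 6.5]
grip_width: 0.0097
```

Vertical force crossed zero at TCP z ≈ 0.1214 and now rises to 6.5 N upward, so the clip is home against the shoulder. I'll unload, then release.

{"name": "step_arm", "arguments": {
  "steps": [-0.3,0,-1.3,0,0,0,0,0,0,0,0,0,0,0,0,0,0,0]
}}

```text
time: 12.47
eef_pos: [0.5241, 0.1332, 0.1207]
tcp_rot: [-0.168, 0.986, 0.004, 0.025]
ft_force: [1.1, -0.2, 3.3]
grip_width: 0.0095
```

{"name": "step_arm", "arguments": {
  "steps": [0,0,0,0,0,0,0,0,0,0,0,0,0,0,0,0,0,0,0,0,0,0,0,0],
  "hand": 175
}}

```text
time: 12.8
eef_pos: [0.5233, 0.1327, 0.12]
tcp_rot: [-0.168, 0.986, 0.004, 0.024]
ft_force: [-0.0, -0.0, -0.0]
grip_width: 0.0273
```

Released, with zero force. Retreating upward to look.

{"name": "step_arm", "arguments": {
  "steps": [0,0,-10,0,0,0,0,0,-20,0,0,0,0,0,-30,0,0,0,0,0,-30,0,0,0,0,0,-10,0,0,0]
}}

```text
time: 13.22
eef_pos: [0.5205, 0.1327, 0.2245]
tcp_rot: [-0.168, 0.985, 0.005, 0.027]
ft_force: [1.3, 1.0, 0.0]
grip_width: 0.0274
```

{"name": "step_arm", "arguments": {
  "steps": [0,0,0,0,0,0,0,0,0,0,0,0]
}}

```text
time: 13.38
eef_pos: [0.5194, 0.1311, 0.2205]
tcp_rot: [-0.168, 0.986, 0.004, 0.025]
ft_force: [0.5, -0.6, -0.9]
grip_width: 0.0276
```

```bash
python3 look.py w11;python3 - <<'E'
from h import *
out=[]
hole=np.array([.5119,.1290,.095]);X=np.array([np.cos(np.radians(19.3)),np.sin(np.radians(19.3)),0])
for n,(u0,v0) in(('scene',(185,95)),('side',(205,115))):
    im=ctrl.grab_frame(n)[:,:,::-1];k=ctrl.get_calibration(n);cv2.imwrite(f'pics/{n}11.png',im)
    for nm,p in(('coil',hole+.011*X+[0,0,.046]),('tip',hole-[0,0,.044]),('coiltop',hole+.011*X+[0,0,.0595])): q=proj(k,p);print(n,nm,np.round(q,1),np.round((q-[u0,v0])*10+5))
    out.append(cv2.resize(im[v0:v0+58,u0:u0+40],None,fx=10,fy=10,interpolation=2))
cv2.imwrite('pics/e11.png',np.hstack(out))
k=ctrl.get_calibration('wrist');print('wrist coil',proj(k,hole+.011*X+[0,0,.046]))
E
```

```text
13.3833 [0.51937044 0.13108931 0.22045861] F [ 0.48695858 -0.58982856 -0.88629285] hole [258.1577037  174.43471107]
scene coil [209.7 126.7] [252. 322.]
scene tip [209.1 156.8] [246. 623.]
scene coiltop [209.3 122.2] [248. 277.]
side coil [231.7 144.5] [272. 300.]
side tip [230.3 169. ] [258. 545.]
side coiltop [231.4 140.7] [269. 262.]
wrist coil [258.11517833 206.26685708]
```

View pics/e11.png

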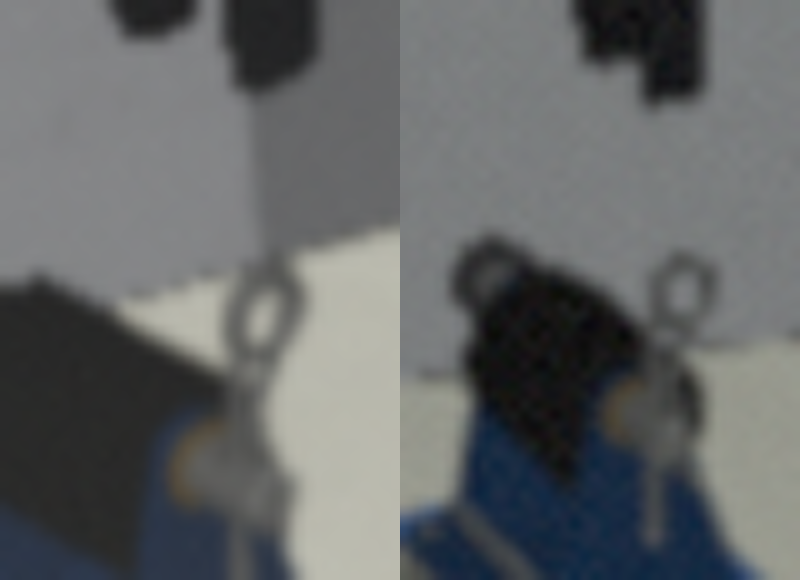

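View pics/w11.png

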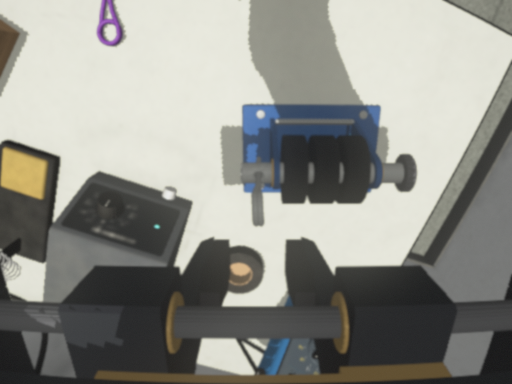

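Run:
```python
from h import *
a=cv2.imread('pics/scene11.png')[115:170,190:230];b=cv2.imread('pics/side11.png')[130:185,212:252]
g=np.hstack([cv2.resize(x,None,fx=10,fy=10,interpolation=2) for x in(a,b)])
g=np.clip((g.astype(float)-50)*1.8,0,255).astype(np.uint8)
cv2.imwrite('pics/e12.png',g)
```

```text
(no output)
```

View pics/e12.png

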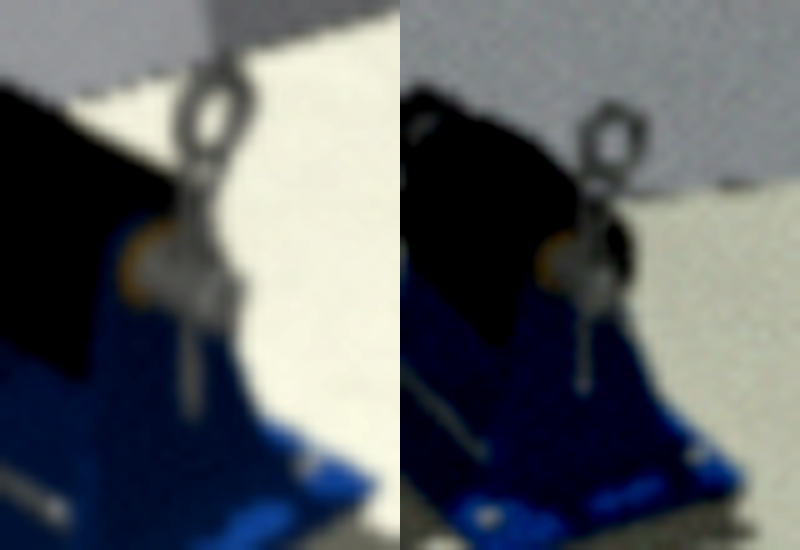

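Run:
```python
from h import *
S,D=[ctrl.get_calibration(n) for n in('scene','side')]
coil,r1=tri([S,D],[(210.8,125.9),(232.8,143.8)]);tip,r2=tri([S,D],[(208.7,156),(229.8,168.7)])
R=Ro.from_euler('z',19.3,degrees=True)
print(coil,r1,tip,r2); d=R.inv().apply(coil-tip)*1000;print('clip frame',d,'nominal 11,0,90 -> tilt',np.arctan2(d[0],d[2])-np.arctan2(11,90),'len',np.linalg.norm(d))
hole=np.array([.5119,.129,.095])
print('coil vs hole',1000*R.inv().apply(coil-hole),'tip vs',1000*R.inv().apply(tip-hole))
```

```text
[0.52609084 0.13397428 0.14187296] [np.float64(0.00040684957294205294), np.float64(0.0004068495729420828)] [0.51063292 0.12905384 0.05320346] [np.float64(0.0007970186494191759), np.float64(0.0007970186494190621)]
clip frame [16.2154731  -0.46513932 88.66949989] nominal 11,0,90 -> tilt 0.059257703940548245 len 90.14121218369176
coil vs hole [1.50373967e+01 4.45845240e-03 4.68729582e+01] tip vs [ -1.17807641   0.46959777 -41.79654166]
```

Triangulation puts the clip at home height with about 0.06 rad of lean. To sharpen that figure I'll look obliquely with the wrist camera from the free-end side.

{"name": "step_arm", "arguments": {
  "steps": [0,-30,0,0,0,0,0,-35,0,0,0,0,0,-35,20,0,0,0,0,0,0,-0.112,0,0,0,0,0,-0.112,0,0]
}}

```text
time: 13.95
eef_pos: [0.5527, 0.0368, 0.199]
tcp_rot: [-0.17, 0.979, 0.116, 0.004]
ft_force: [0.7, -0.2, -1.4]
grip_width: 0.0275
```

{"name": "step_arm", "arguments": {
  "steps": [0,0,0,-0.112,0,0,0,0,0,-0.112,0,0,0,0,0,-0.112,0,0,0,0,0,-0.112,0,0,0,0,0,-0.112,0,0]
}}

```text
time: 14.37
eef_pos: [0.5535, 0.0366, 0.1995]
tcp_rot: [-0.163, 0.908, 0.383, -0.042]
ft_force: [0.9, 0.1, -1.3]
grip_width: 0.028
```

{"name": "step_arm", "arguments": {
  "steps": [0,0,0,0,0,0,0,0,0,0,0,0]
}}

```text
time: 14.53
eef_pos: [0.5529, 0.0367, 0.1976]
tcp_rot: [-0.162, 0.909, 0.381, -0.043]
ft_force: [0.2, -0.0, 0.1]
grip_width: 0.0279
```

```bash
python3 look.py w12
python3 - <<'E'
from h import *
im=cv2.imread('pics/w12.png');cv2.imwrite('pics/w12b.png',cv2.resize(im,(800,600),interpolation=2))
E
```

```text
14.5333 [0.5528578  0.03671024 0.1975805 ] F [ 0.23328889 -0.04315963  0.06637924] hole [263.31926007 169.59127718]
```

View pics/w12b.png

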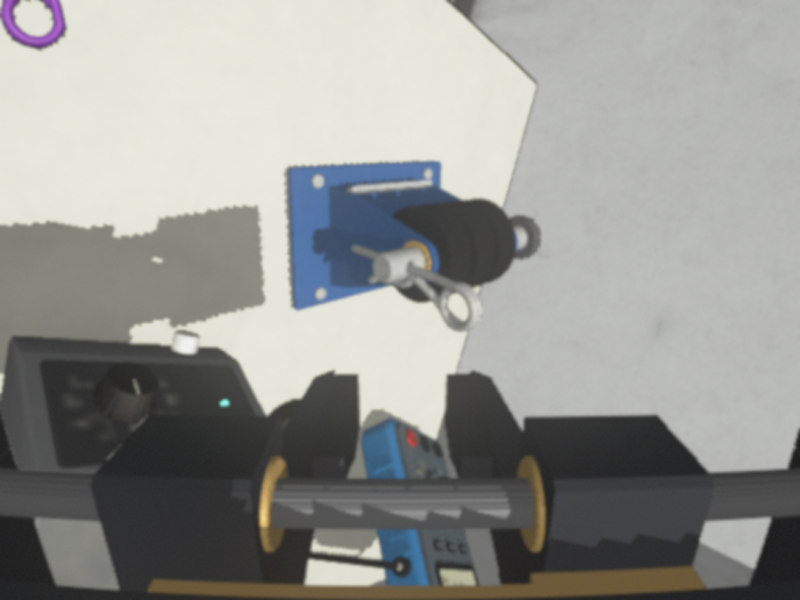

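Good view: the coil is at (459,305), the straight-leg tip at about (355,247) and the axle end at (385,265), all in 800-wide pixels. Zooming in to measure.

Run:
```python
from h import *
im=cv2.imread('pics/w12.png')[145:217,215:315]
g=cv2.resize(im,None,fx=8,fy=8,interpolation=cv2.INTER_CUBIC)
for i in range(0,100,10): cv2.putText(g,str(215+i),(i*8,12),0,.4,(0,0,255),1)
for i in range(0,72,10): cv2.putText(g,str(145+i),(0,i*8+12),0,.4,(0,0,255),1)
cv2.imwrite('pics/w12e.png',g)
```

```text
(no output)
```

View pics/w12e.png

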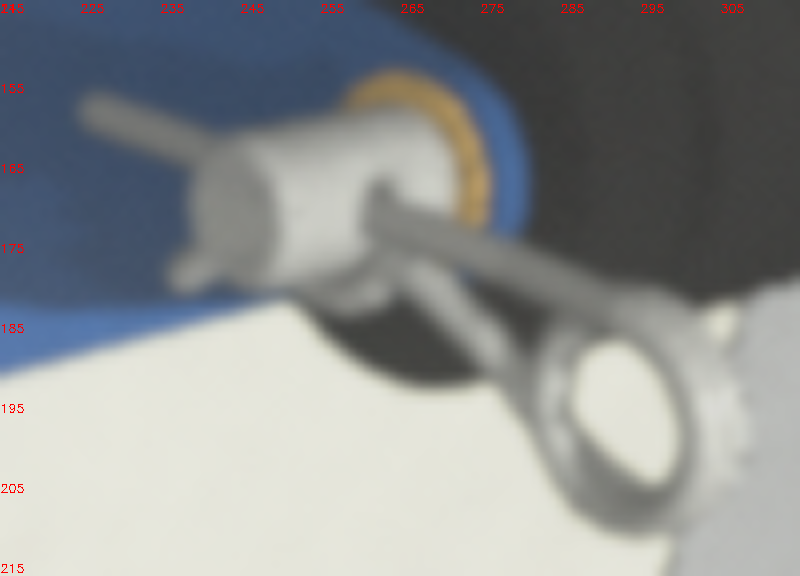

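Run:
```python
from h import *
import pickle
o,c=pickle.load(open('w12.pkl','rb'))
R=Ro.from_euler('z',19.3,degrees=True); hole=np.array([.5119,.129,.095])
n=R.apply([0,1,0])
def ip(q):
    q=np.array(q)/8+[214.5,144.5]; O,d=ray(c,q); P=O+d*(n@(hole-O))/(n@d); return 1000*R.inv().apply(P-hole)
pts={k:ip(v) for k,v in dict(tip=(98,110),mid=(180,145),hole=(395,220),leg2=(480,247),top=(560,275),coil=(632,410),end=(232,215)).items()}
for k,v in pts.items(): print(k,v.round(1))
L=np.array([pts[k] for k in('tip','mid','hole','leg2','top')]);p=np.polyfit(L[:,2],L[:,0],1);print('leg slope',p)
```

```text
tip [ -0.9   0.  -43.3]
mid [  0.6  -0.  -27.9]
hole [2.1 0.  8.3]
leg2 [ 2.3  0.  21.1]
top [ 2.8  0.  32.6]
coil [15.  -0.  43.4]
end [  7.3  -0.  -18.4]
leg slope [0.04567226 1.43528725]
```

The oblique view agrees: about 0.046 rad of lean, tip 43 mm below the axle line, and the bent leg closed round the axle. Handing in.

```bash
python3 -c "
from bench import ctrl
print(ctrl.get_obs()['time'],ctrl.get_obs()['ft_force']);print(ctrl.finish_job())"
```

```text
14.5833 [0.14345393 0.06698703 0.84599656]
the job is handed in; nothing more can be done
None
```

The clip is seated on the axle and released, and I handed the job in at 14.6 s. `finish_job` gives no verdict, so success rests on my own checks.

**What I did:** I drew the large grey clip from the block. In the hand I took out about 0.05 rad of tilt and lined its tip up with the cross-hole using the wrist camera. I then pushed it down. The upward force turned into a pull as the bent leg passed the widest point. It crossed zero at home and rose to 6.5 N against the shoulder. I then unloaded, opened the fingers and backed away.

**Last checks against the limits:**

| Check | Measured | Limit |
|---|---|---|
| Lean of the clip, oblique wrist view | about 0.046 rad | 0.12 rad |
| Lean of the clip, scene and side views triangulated | about 0.06 rad | 0.12 rad |
| Seat height from the axle line | within about 1 mm | 4 mm |
| Seat x offset | about 1.4 mm | 3 mm |

- **Bent leg:** the oblique view shows it closed round the axle, with its flared tip below.
- **Contact:** the robot was clear and the wrist force was only sensor noise.

**What disagreed:**
- **Ride-over force:** I never saw the expected 10 to 20 N peak. The highest vertical reading was 2.8 N, probably because I only read the force at the end of each call.
- **Side force:** up to about 7 N built up during the push, and it was nearly gone before I let go.
- **Other objects:** I never moved near the spare roll, marker, dropper bottle or terminal strip, but I did not measure their positions again.

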